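# Snap the lid onto the punch tub

### The arm

A 7-joint arm with a two-finger parallel gripper is mounted at the origin on the work surface. World frame = base frame: x ahead of the robot, y to its left, z up, the work surface at z = 0. Lengths are in m, angles in rad, forces in N, time in s.
With the tool pointing down it reaches from about 0.4 to 0.85 m from the base axis. Payload 4.5 kg.
Tool frame: the origin (TCP) lies midway between the tips of the shut fingers; the grasp point (between the pads) lies 19 mm behind it; z points along the fingers, y is the line along which they close (so a half turn about z gives the same grasp; the last joint's range is limited). The gripper opens to 88 mm and grips with 3 to 60 N. Pads are 18 mm wide; open, the fingers measure 123 mm over their backs; the gripper's body (75 mm by 187 mm) begins 45 mm behind the grasp point.
Start: joints at [-1.073, 0.689, -0.195, 1.565, 0.157, 0.902, -0.215], TCP at [0.28, 0.559, 0.239] pointing down, gripper open.
Joint ranges: [-3.01, 3.01], [-0.46, 2.08], [-1.47, 1.51], [0.13, 2.56], [-1, 4.14], [0.04, 2.09], [-2.66, 2.66]. Speed limits (rad/s): [2.57, 2.57, 3.14, 3.14, 3.14, 3.14, 3.14].

### API

Orientations are given as a unit quaternion [x, y, z, w].
In Python, from plant import r gives the robot as it stands.
- The arm moves only by the tool carry_out, never from a script. Its argument "plan" is a list of rows, each an object with "rot": the turn, a rotation vector about the tool's x, y, z in rad, a list of three; "xyz": the shift along the tool's x, y, z in m, a list of three; "grip": the closure in counts, from 0 (fully open) to 255 (shut). In form: [{"rot": [wx, wy, wz], "xyz": [dx, dy, dz], "grip": grip}, ...]. A call has 1 to 8 rows; each row is the pose to reach, as a shift and turn from the pose commanded when the call began, along the tool's axes at that moment; what a row does not reach only later rows make up. A row lasts 1/12 s, in which the tool goes at most 41.7 mm and 7.16 degrees, less where a joint would pass 70% of its speed; a pose out of reach is approached as far as the arm can. A call with a gripper value outside its range is refused whole. The fingers move at their own pace and stop on an object; "squeeze" is the grip in N (left out, the last holds). Time passes only in rows, so rows that repeat a pose let the fingers close. It gives the time, the measured TCP pose, the force, the opening and the grip force at its end, in the units of the state.
- r.get_state(): the state, without advancing time (a new reading comes with each control period).
- r.snapshot(name): name is "scene" or "top" or "wrist"; returns the picture (420x560x3 uint8, red, green, blue); there is no depth.
- r.camera_params(name): a dict with "fx", "fy", "cx", "cy" (pixels), "position" and "attitude" of the camera in the world; the wrist camera has in their place "hand_eye" (4x4, takes a point from camera to tool coordinates, whose origin is the TCP and whose axes are the flange's). Camera axes: x right, y down, z forward; pixel columns grow to the right and rows downward; lengths in m; the calibration is good to about 2 mm. A picture is of the moment at which its call begins: read the wrist's pose just before it. camera_params takes no time and is no camera call.
- r.finish_job(): hands the job in; it is judged then, once.
The state is a dict: "clock": time; "q": joint angles; "qd": joint speeds; "joint_torque": joint torques, N m; "tool_pos": TCP position; "eef_rot": TCP orientation; "contact_force": force on the tool from outside, world axes, zero at the start; "moment": the same for the moment, N m; "opening": opening from 0.0 (shut) to 1.0 (fully open); "finger_force": force on a finger pad.
Only numpy, scipy, OpenCV 4.12 (cv2) and the standard library are available. Lean on these libraries where they do the work, as an engineer would, in place of code of your own. Each camera call takes 0.05 s, during which the arm holds its last target. There are 200 camera calls.

### The job

Put the lid that fits onto the open rectangular tub of carving punches: lay it loosely on the four corner clips first and let go, then press it down one corner at a time until every clip clicks home and the lid sits flush on the rim all round. Leave the lid shut on the tub.

Things in the scene. Friction and masses are not known exactly. Their poses are not given: they have to be found in the camera images.
- tub: Open rectangular grey plastic tub with steel punches inside, fixed upright on the bench. Outside 160 (x) by 120 (y) by 60 mm high, walls 5 mm. Origin: centre of its underside, on the bench, z up. In each inner corner is a clip, a round stud 14 mm across, centred 64 mm in x and 44 mm in y from the tub's centre, standing 8 mm above the rim.
- tub_rim (a point): Centre of the tub's mouth, level with its rim, 60 mm above the bench; axes as the tub's. Each clip stud slides down 8 mm to rim level when pushed through the lid with about 7 N, stops hard there, and stays where pushed. Press over the studs; while some still stand the lid rocks. Lid fully home: plate rests on the rim, upper face 65 mm above the bench (73 mm lying loose on the studs).
- lid: The tub's lid: larger of two similar loose white rectangular plastic lids, lying rib-up on the bench; 0.13 kg. Plate 176 (x) by 136 (y) by 5 mm; below it a lip of bars 16 mm deep, which goes inside the tub walls with 12 mm to spare each side, x along the tub's x either way round. Origin: centre, at the lip's lower edge, z up: 52 mm above the bench when loose on the studs, 44 mm home.
- lid_rib (a point): Middle of the grip rib on top of the lid, 39 mm above the lid's origin and 10 mm below the rib's top; axes as the lid's. The rib is 60 mm long (x), 14 mm thick (y) and stands 28 mm above the plate. The smaller lid with a like rib (120 by 86 mm) and the round lid do not fit this tub.
Things that resemble listed ones, but are neither listed nor needed, are in the scene too. What is shaped like the lid but green or orange is not meant.

How it is judged:
By the outcome, as a careful person would: the job done as asked, in the order asked, and still so for the second after the job is handed in, with the robot touching nothing.
It also fails if it takes over 51 s, if anything falls off the work surface, if the arm or the gripper's body presses on something with over 40 N, if the wrist force passes 120 N, or if a joint passes its speed limit or range.

## Working session

There is one attempt and no reset: what is moved stays moved. The work goes in short steps, Python scripts to look and compute and a tool call to move; the robot and the scene stay as the last step left them, time stands still between calls to the robot, and variables do not carry over. Pictures are saved under pics/ and viewed, at most 10 in all, crops included, and the job is handed in when it is done.

Besides the shell and the picture viewer there is one more tool, called after ">>>" as a command line: name --argument value ..., lists and objects as JSON in quotes. carry_out: Moves the arm, as the interface text tells. Its arguments: {"type":"object","properties":{"plan":{"type":"array"},"squeeze":{"type":"number"}},"required":["plan"]}

```bash
mkdir -p pics; ls; python3 - <<'E'
from plant import r
import cv2,numpy as np
print(r.get_state())
ims=[]
for n in("scene","top"):
    im=r.snapshot(n)[:,:,::-1]; cv2.imwrite(f"pics/{n}0.png",im); 
    print(n,r.camera_params(n))
print(r.camera_params("wrist"))
E
```

```text
pics
{'clock': 0.0, 'q': array([-1.07323378,  0.6899572 , -0.19451995,  1.56635591,  0.15737272,
        0.90249022, -0.21508951]), 'qd': array([ 1.27493216e-03,  8.80908373e-04,  1.99699486e-05, -1.23736911e-04,
        1.18275959e-03, -3.06086186e-04, -4.96513900e-04]), 'joint_torque': array([ 4.27562572e-04, -5.27561331e+01, -1.26690656e+00, -1.53422034e+01,
       -5.26556396e-02,  6.48273548e-03,  1.73860699e-04]), 'tool_pos': array([0.27934818, 0.55839107, 0.23792375]), 'eef_rot': array([ 2.29737675e-01,  9.73252167e-01, -8.98181323e-04, -1.16355865e-04]), 'contact_force': array([-0.19891089,  0.30759451, -0.61766618]), 'moment': array([ 0.04898312, -0.01643703, -0.0213825 ]), 'finger_force': 0.0, 'opening': 1.004499999134258}
scene {'fx': 456.5779558205097, 'fy': 456.5779558205097, 'cx': 274.6200473779693, 'cy': 199.6155317992805, 'position': array([ 1.2663952 , -0.19571225,  0.82405806]), 'attitude': array([ 0.67693538,  0.60951925, -0.2775983 , -0.30526048])}
top {'fx': 450.4498030420422, 'fy': 450.4498030420422, 'cx': 278.8442537770078, 'cy': 213.27571849006478, 'position': array([ 0.18680005, -0.09352255,  1.25293296]), 'attitude': array([-0.66100952,  0.74334718, -0.07511618,  0.06970616])}
{'fx': 327.2804719650807, 'fy': 327.2804719650807, 'cx': 275.7781885805945, 'cy': 206.87087244955455, 'hand_eye': array([[ 4.40378885e-04, -9.55359717e-01, -2.95444780e-01,
         7.66006411e-02],
       [ 9.99999866e-01,  5.00825749e-04, -1.28923987e-04,
        -5.24398796e-04],
       [ 2.71135137e-04, -2.95444684e-01,  9.55359809e-01,
        -1.46535051e-01],
       [ 0.00000000e+00,  0.00000000e+00,  0.00000000e+00,
         1.00000000e+00]])}
```

View pics/top0.png

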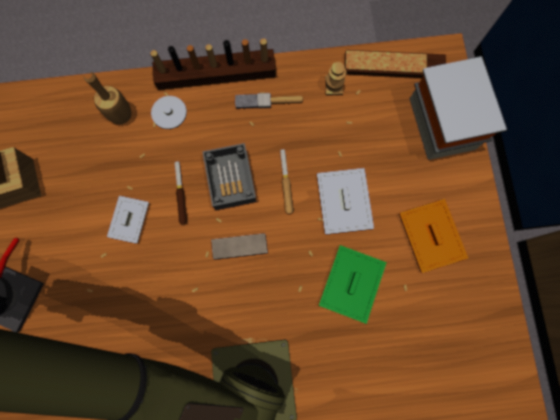

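View pics/scene0.png

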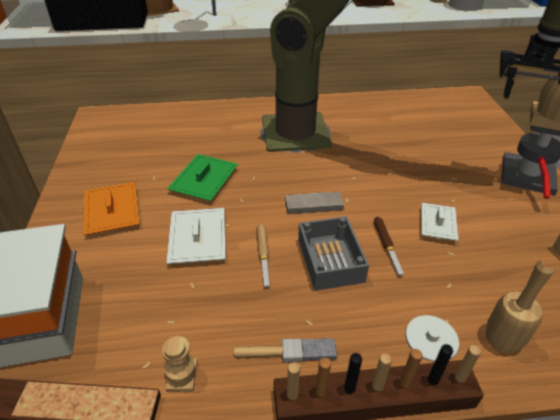

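The top view shows white lids at (345,200), rectangular and large, at (128,219), rectangular and small, and at (168,112), round. Lid-shaped but wrongly coloured are the green one at (353,284) and the orange one at (433,236). The grey tub with punches is at (230,177). The white lid at (345,200) fits the description best, so I'll measure its size and the tub.

```bash
cat > h.py <<'E'
import numpy as np,cv2
from scipy.spatial.transform import Rotation as R
from plant import r
def cam(n,st=None):
    p=r.camera_params(n)
    if n=="wrist":
        T=np.eye(4);T[:3,:3]=R.from_quat(st["eef_rot"]).as_matrix();T[:3,3]=st["tool_pos"]
        T=T@p["hand_eye"];return p,T[:3,:3],T[:3,3]
    return p,R.from_quat(p["attitude"]).as_matrix(),np.array(p["position"])
def onplane(c,uv,z):
    p,M,o=c;uv=np.atleast_2d(uv).astype(float)
    d=np.c_[(uv[:,0]-p["cx"])/p["fx"],(uv[:,1]-p["cy"])/p["fy"],np.ones(len(uv))]@M.T
    return o+d*((z-o[2])/d[:,2])[:,None]
def proj(c,X):
    p,M,o=c;x=(np.atleast_2d(X)-o)@M
    return np.c_[x[:,0]/x[:,2]*p["fx"]+p["cx"],x[:,1]/x[:,2]*p["fy"]+p["cy"]]
def rect(c,mask,z):
    "biggest blob -> min-area rectangle on plane z: centre, sizes, long-axis yaw"
    cs=cv2.findContours(mask.astype(np.uint8),cv2.RETR_EXTERNAL,cv2.CHAIN_APPROX_NONE)[0]
    k=max(cs,key=cv2.contourArea)[:,0]
    (x,y),(w,h),a=cv2.minAreaRect((onplane(c,k,z)[:,:2]*1000).astype(np.float32))
    if w<h:w,h,a=h,w,a+90
    return np.round([x,y,w,h,(a+90)%180-90],1)
E
python3 - <<'E'
from h import *
out=[]
for n,boxes in(("top",dict(lid=(310,160,385,240),small=(100,190,155,250),tub=(198,138,264,215))),("scene",dict(lid=(160,200,235,270),small=(412,195,465,245),tub=(292,210,375,295)))):
    im=cv2.imread(f"pics/{n}0.png");hsv=cv2.cvtColor(im,cv2.COLOR_BGR2HSV);c=cam(n)
    for k,(x0,y0,x1,y1) in boxes.items():
        m=(hsv[...,1]<90)&((hsv[...,2]>110) if k!="tub" else (hsv[...,2]<256))
        w=np.zeros_like(m);w[y0:y1,x0:x1]=m[y0:y1,x0:x1]
        print(n,k,rect(c,w,.06 if k=="tub" else .021))
im=cv2.imread("pics/top0.png")
a=cv2.resize(im[135:245,190:390],None,fx=4,fy=4,interpolation=cv2.INTER_CUBIC);cv2.imwrite("pics/crop1.png",a)
E
```

```text
top lid [ 4.577e+02 -3.059e+02  1.790e+02  1.384e+02 -1.000e-01]
top small [476.  303.  122.   88.5 -19.1]
top tub [555.6   7.  168.2 120.    4.9]
scene lid [ 4.607e+02 -3.082e+02  1.802e+02  1.384e+02 -4.000e-01]
scene small [479.7 300.3 126.8  87.7 -19.4]
scene tub [584.2   1.2 201.4 132.9   5.1]
```

View pics/crop1.png

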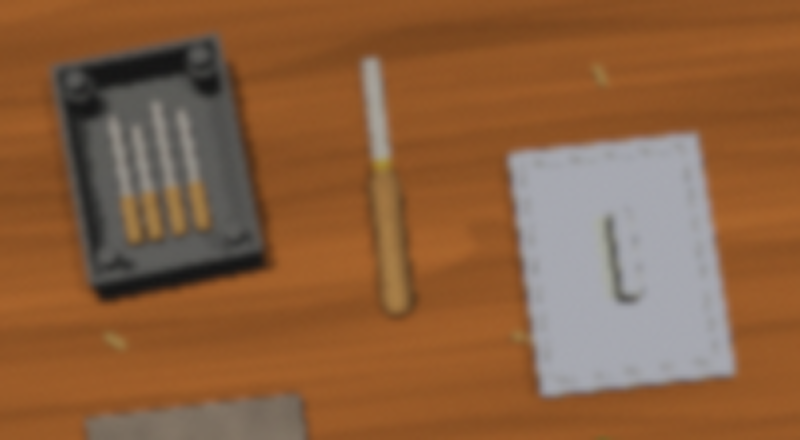

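Lid candidate at (345,200): measured 179 by 138 mm, at (0.459,-0.307) with yaw about 0. It matches the 176 by 136 lid; the small one measures 122 by 88 mm. The crop shows it rib-up, and the tub with four studs at yaw about 5°. I'll go over the tub for a look first, then to the lid.

```bash
cat >> h.py <<'E'
def steps(wps,start=None):
    "wps: (x,y,z,yaw deg of tool x), tool down. prints the shift/turn between consecutive poses in tool axes"
    s=r.get_state();p=s["tool_pos"];Q=R.from_quat(s["eef_rot"])
    if start: p,Q=np.array(start[:3]),dn(start[3])
    for w in wps:
        T=dn(w[3]);print("xyz",np.round(Q.inv().apply(np.array(w[:3])-p),4).tolist(),"rot",np.round((Q.inv()*T).as_rotvec(),4).tolist())
        p,Q=np.array(w[:3]),T
def dn(yaw): return R.from_euler("z",yaw,degrees=True)*R.from_quat([1,0,0,0])
E
python3 -c "
from h import *
steps([(.38,.4,.24,102),(.48,.2,.24,52),(.55,.006,.24,5)])"
```

```text
xyz [-0.1609, -0.0967, -0.0018] rot [-0.0014, 0.0008, 0.8976]
xyz [-0.2164, 0.0562, 0.0] rot [0.0, 0.0, 0.8727]
xyz [-0.1098, 0.1746, 0.0] rot [0.0, 0.0, 0.8203]
```

>>> carry_out --plan '[{"xyz":[-0.161,-0.097,-0.002],"rot":[0,0,0.9],"grip":0},{"xyz":[-0.161,-0.097,-0.002],"rot":[0,0,0.9],"grip":0},{"xyz":[-0.161,-0.097,-0.002],"rot":[0,0,0.9],"grip":0},{"xyz":[-0.161,-0.097,-0.002],"rot":[0,0,0.9],"grip":0},{"xyz":[-0.161,-0.097,-0.002],"rot":[0,0,0.9],"grip":0},{"xyz":[-0.161,-0.097,-0.002],"rot":[0,0,0.9],"grip":0},{"xyz":[-0.161,-0.097,-0.002],"rot":[0,0,0.9],"grip":0},{"xyz":[-0.161,-0.097,-0.002],"rot":[0,0,0.9],"grip":0}]'

```text
clock: 0.77
tool_pos: [0.3803, 0.3996, 0.2405]
eef_rot: [0.632, 0.775, -0.0, 0.0]
contact_force: [0.3, 0.2, -0.4]
opening: 1.001
finger_force: 0.0
```

>>> carry_out --plan '[{"xyz":[-0.216,0.056,0],"rot":[0,0,0.87],"grip":0},{"xyz":[-0.216,0.056,0],"rot":[0,0,0.87],"grip":0},{"xyz":[-0.216,0.056,0],"rot":[0,0,0.87],"grip":0},{"xyz":[-0.216,0.056,0],"rot":[0,0,0.87],"grip":0},{"xyz":[-0.216,0.056,0],"rot":[0,0,0.87],"grip":0},{"xyz":[-0.216,0.056,0],"rot":[0,0,0.87],"grip":0},{"xyz":[-0.216,0.056,0],"rot":[0,0,0.87],"grip":0},{"xyz":[-0.216,0.056,0],"rot":[0,0,0.87],"grip":0}]'

```text
clock: 1.43
tool_pos: [0.4797, 0.1992, 0.2405]
eef_rot: [0.899, 0.437, -0.0, 0.0]
contact_force: [0.4, 0.1, -0.1]
opening: 0.999
finger_force: 0.0
```

>>> carry_out --plan '[{"xyz":[-0.11,0.175,0],"rot":[0,0,0.82],"grip":0},{"xyz":[-0.11,0.175,0],"rot":[0,0,0.82],"grip":0},{"xyz":[-0.11,0.175,0],"rot":[0,0,0.82],"grip":0},{"xyz":[-0.11,0.175,0],"rot":[0,0,0.82],"grip":0},{"xyz":[-0.11,0.175,0],"rot":[0,0,0.82],"grip":0},{"xyz":[-0.11,0.175,0],"rot":[0,0,0.82],"grip":0},{"xyz":[-0.11,0.175,0],"rot":[0,0,0.82],"grip":0},{"xyz":[-0.11,0.175,0],"rot":[0,0,0.82],"grip":0}]'

```text
clock: 2.1
tool_pos: [0.5495, 0.0067, 0.2401]
eef_rot: [0.999, 0.046, -0.001, -0.0]
contact_force: [0.2, 0.6, -0.1]
opening: 1.002
finger_force: 0.0
```

```bash
python3 - <<'E'
from h import *
s=r.get_state();im=r.snapshot("wrist")[:,:,::-1]
cv2.imwrite("pics/w1.png",im);np.save("w1.npy",np.r_[s["tool_pos"],s["eef_rot"]])
print(s["clock"],s["tool_pos"],s["eef_rot"],s["q"].round(2))
c=cam("wrist",s)
# predicted rim corners, from the top view estimate
a=np.radians(5);M=np.array([[np.cos(a),-np.sin(a)],[np.sin(a),np.cos(a)]])
P=np.array([[x,y] for x,y in((.08,.06),(-.08,.06),(-.08,-.06),(.08,-.06))])@M.T+[.559,.006]
print(proj(c,np.c_[P,np.full(4,.06)]).round(0))
E
```

```text
2.1 [0.54948206 0.00665778 0.24011517] [ 9.98947654e-01  4.58601361e-02 -6.39517352e-04 -1.54178233e-04] [-0.38  0.63  0.49  1.81 -0.4   0.79 -1.17]
[[214.  90.]
 [221. 246.]
 [332. 247.]
 [341.  91.]]
```

View pics/w1.png

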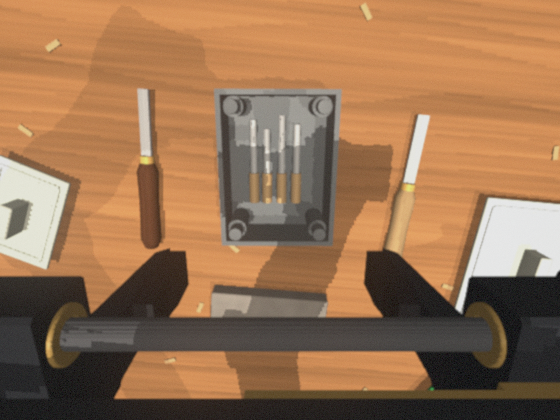

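The wrist view shows the tub rim with corners at about (216,90), (341,90), (333,244) and (222,244), within about 2 px of prediction. The white lid's corner shows at right, at about (485,200).

```bash
python3 - <<'E'
from h import *
a=np.load("w1.npy");s=dict(tool_pos=a[:3],eef_rot=a[3:]);c=cam("wrist",s)
im=cv2.imread("pics/w1.png");hsv=cv2.cvtColor(im,cv2.COLOR_BGR2HSV)
m=(hsv[...,1]<70);w=np.zeros_like(m);w[75:262,203:355]=m[75:262,203:355]
w=cv2.morphologyEx(w.astype(np.uint8),cv2.MORPH_OPEN,np.ones((5,5)))
print(rect(c,w,.06))
P=onplane(c,[(216,90),(341,90),(333,244),(222,244)],.06)[:,:2];print(P.mean(0),P)
steps([(.5,-.15,.22,2),(.455,-.307,.17,0)])
E
```

```text
[560.7   6.  159.3 119.8   5.3]
[0.56089144 0.00508596] [[ 0.63380344  0.07050721]
 [ 0.64462436 -0.04655044]
 [ 0.48811235 -0.06167532]
 [ 0.47702558  0.05806237]]
xyz [-0.064, 0.1519, 0.0201] rot [-0.0006, 0.0014, 0.0603]
xyz [-0.0505, 0.1553, 0.05] rot [0.0, 0.0, 0.0349]
```

Tub measures 159 by 120 mm at (0.561, 0.006), yaw 5.3°, as it should be. On to the lid.

>>> carry_out --plan '[{"xyz":[-0.064,0.152,0.02],"rot":[0,0,0.06],"grip":0},{"xyz":[-0.064,0.152,0.02],"rot":[0,0,0.06],"grip":0},{"xyz":[-0.064,0.152,0.02],"rot":[0,0,0.06],"grip":0},{"xyz":[-0.064,0.152,0.02],"rot":[0,0,0.06],"grip":0},{"xyz":[-0.115,0.307,0.07],"rot":[0,0,0.095],"grip":0},{"xyz":[-0.115,0.307,0.07],"rot":[0,0,0.095],"grip":0},{"xyz":[-0.115,0.307,0.07],"rot":[0,0,0.095],"grip":0},{"xyz":[-0.115,0.307,0.07],"rot":[0,0,0.095],"grip":0}]'

```text
clock: 2.82
tool_pos: [0.4632, -0.3062, 0.1712]
eef_rot: [1.0, 0.001, 0.0, -0.001]
contact_force: [-0.5, 0.7, -0.4]
opening: 1.003
finger_force: 0.0
```

>>> carry_out --plan '[{"xyz":[0,0,0],"rot":[0,0,0],"grip":0},{"xyz":[0,0,0],"rot":[0,0,0],"grip":0},{"xyz":[0,0,0],"rot":[0,0,0],"grip":0}]'

```text
clock: 3.07
tool_pos: [0.4636, -0.3045, 0.1716]
eef_rot: [1.0, -0.001, 0.0, -0.001]
contact_force: [-0.1, -0.0, 0.9]
opening: 1.001
finger_force: 0.0
```

```bash
python3 - <<'E'
from h import *
s=r.get_state();im=r.snapshot("wrist")[:,:,::-1]
cv2.imwrite("pics/w2.png",im);np.save("w2.npy",np.r_[s["tool_pos"],s["eef_rot"]])
print(s["clock"],s["tool_pos"],s["eef_rot"],s["q"].round(2))
c=cam("wrist",s)
hsv=cv2.cvtColor(im,cv2.COLOR_BGR2HSV)
m=(hsv[...,1]<70)&(hsv[...,2]>120);m=cv2.morphologyEx(m.astype(np.uint8),cv2.MORPH_OPEN,np.ones((5,5)))
print(rect(c,m,.021))
P=np.array([[x*.03,y*.007] for x,y in((1,1),(-1,1),(-1,-1),(1,-1))])+[.459,-.307]
print("predicted rib top",proj(c,np.c_[P,np.full(4,.049)]).round(0).tolist())
E
```

```text
3.0667 [ 0.46355534 -0.30452861  0.17158941] [ 9.99998854e-01 -1.11661525e-03  4.31105528e-05 -1.02148421e-03] [ 0.28  0.72  0.38  1.86 -0.43  0.64 -0.66]
[ 4.583e+02 -3.088e+02  1.753e+02  1.360e+02 -1.000e-01]
predicted rib top [[270.0, 169.0], [270.0, 236.0], [286.0, 236.0], [287.0, 169.0]]
```

View pics/w2.png

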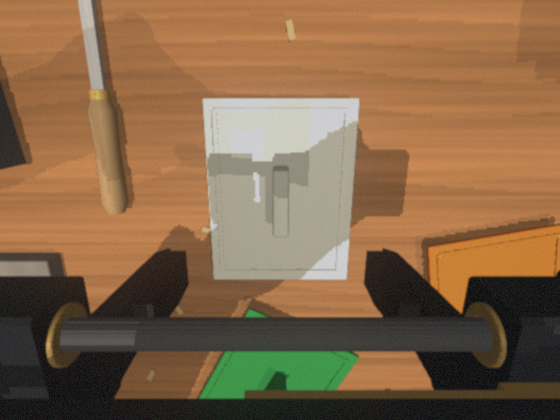

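The lid measures 175 by 136 mm at (0.4583,-0.3088), yaw 0. Its rib centre is at pixel (281,202) against 278 predicted, which agrees. This is the one that fits; I'll descend and grasp the rib.

>>> carry_out --plan '[{"xyz":[-0.005,0.004,0.04],"rot":[0,0,0],"grip":0},{"xyz":[-0.005,0.004,0.08],"rot":[0,0,0],"grip":0},{"xyz":[-0.005,0.004,0.11],"rot":[0,0,0],"grip":0},{"xyz":[-0.005,0.004,0.13],"rot":[0,0,0],"grip":0},{"xyz":[-0.005,0.004,0.14],"rot":[0,0,0],"grip":0},{"xyz":[-0.005,0.004,0.145],"rot":[0,0,0],"grip":0},{"xyz":[-0.005,0.004,0.145],"rot":[0,0,0],"grip":0},{"xyz":[-0.005,0.004,0.145],"rot":[0,0,0],"grip":0}]'

```text
clock: 3.78
tool_pos: [0.4589, -0.31, 0.0279]
eef_rot: [1.0, -0.003, 0.001, 0.0]
contact_force: [0.4, -0.5, -0.9]
opening: 1.001
finger_force: 0.0
```

>>> carry_out --plan '[{"xyz":[0,0,0],"rot":[0,0,0],"grip":100},{"xyz":[0,0,0],"rot":[0,0,0],"grip":150},{"xyz":[0,0,0],"rot":[0,0,0],"grip":200},{"xyz":[0,0,0],"rot":[0,0,0],"grip":255},{"xyz":[0,0,0],"rot":[0,0,0],"grip":255},{"xyz":[0,0,0],"rot":[0,0,0],"grip":255},{"xyz":[0,0,0],"rot":[0,0,0],"grip":255},{"xyz":[0,0,0],"rot":[0,0,0],"grip":255}]' --squeeze 25

```text
clock: 4.45
tool_pos: [0.4578, -0.3102, 0.0268]
eef_rot: [1.0, -0.004, -0.0, -0.0]
contact_force: [0.1, -0.3, -0.5]
opening: 0.42
finger_force: 0.0
```

>>> carry_out --plan '[{"xyz":[0,0,0],"rot":[0,0,0],"grip":255},{"xyz":[0,0,0],"rot":[0,0,0],"grip":255},{"xyz":[0,0,0],"rot":[0,0,0],"grip":255},{"xyz":[0,0,0],"rot":[0,0,0],"grip":255},{"xyz":[0,0,0],"rot":[0,0,0],"grip":255},{"xyz":[0,0,0],"rot":[0,0,0],"grip":255}]'

```text
clock: 4.95
tool_pos: [0.4578, -0.3098, 0.0268]
eef_rot: [1.0, -0.003, -0.0, -0.0]
contact_force: [0.4, 0.7, 0.3]
opening: 0.153
finger_force: 25.0
```

>>> carry_out --plan '[{"xyz":[0,0,-0.01],"rot":[0,0,0],"grip":255},{"xyz":[0,0,-0.03],"rot":[0,0,0],"grip":255},{"xyz":[0,0,-0.06],"rot":[0,0,0],"grip":255},{"xyz":[0,0,-0.09],"rot":[0,0,0],"grip":255},{"xyz":[0.005,-0.015,-0.12],"rot":[0,0,0],"grip":255},{"xyz":[0.013,-0.04,-0.13],"rot":[0,0,-0.01],"grip":255},{"xyz":[0.023,-0.07,-0.13],"rot":[0,0,-0.02],"grip":255},{"xyz":[0.033,-0.1,-0.13],"rot":[0,0,-0.03],"grip":255}]'

```text
clock: 5.62
tool_pos: [0.4922, -0.2103, 0.1587]
eef_rot: [1.0, 0.011, 0.001, 0.001]
contact_force: [0.6, 0.8, -2.2]
opening: 0.153
finger_force: 25.0
```

>>> carry_out --plan '[{"xyz":[0.01,-0.03,0],"rot":[0,0,-0.01],"grip":255},{"xyz":[0.02,-0.06,0],"rot":[0,0,-0.02],"grip":255},{"xyz":[0.03,-0.09,0],"rot":[0,0,-0.03],"grip":255},{"xyz":[0.04,-0.12,0],"rot":[0,0,-0.04],"grip":255},{"xyz":[0.05,-0.15,0],"rot":[0,0,-0.05],"grip":255},{"xyz":[0.06,-0.18,0],"rot":[0,0,-0.06],"grip":255},{"xyz":[0.067,-0.205,0],"rot":[0,0,-0.065],"grip":255},{"xyz":[0.073,-0.215,0],"rot":[0,0,-0.065],"grip":255}]'

```text
clock: 6.28
tool_pos: [0.5598, 0.0116, 0.157]
eef_rot: [0.999, 0.047, -0.0, -0.002]
contact_force: [-0.0, 1.6, -2.3]
opening: 0.156
finger_force: 25.0
```

>>> carry_out --plan '[{"xyz":[0,0,0],"rot":[0,0,0],"grip":255},{"xyz":[0,0,0],"rot":[0,0,0],"grip":255},{"xyz":[0,0,0],"rot":[0,0,0],"grip":255},{"xyz":[0,0,0],"rot":[0,0,0],"grip":255}]'

```text
clock: 6.62
tool_pos: [0.559, 0.0034, 0.1572]
eef_rot: [0.999, 0.042, -0.0, 0.001]
contact_force: [0.7, -0.3, -0.8]
opening: 0.151
finger_force: 25.0
```

```bash
python3 - <<'E'
from h import *
s=r.get_state();im=r.snapshot("wrist")[:,:,::-1]
cv2.imwrite("pics/w3.png",im);np.save("w3.npy",np.r_[s["tool_pos"],s["eef_rot"]])
p=s["tool_pos"];print(s["clock"],p,s["eef_rot"],s["q"].round(2),"yaw",np.degrees(2*np.arctan2(s["eef_rot"][1],s["eef_rot"][0])),s["contact_force"])
c=cam("wrist",s);hsv=cv2.cvtColor(im,cv2.COLOR_BGR2HSV)
m=(hsv[...,1]<70)&(hsv[...,2]>110);m=cv2.morphologyEx(m.astype(np.uint8),cv2.MORPH_OPEN,np.ones((5,5)))
print("lid",rect(c,m,p[2]-.006)) 
steps([(.5607,.0057,p[2],5.3)])
E
```

```text
6.6167 [0.55904657 0.00336107 0.15717964] [ 9.99120724e-01  4.19194141e-02 -1.46957084e-04  7.21620552e-04] [-0.34  0.76  0.43  1.86 -0.51  0.63 -1.07] yaw 4.805020279073212 [ 0.68309703 -0.26866355 -0.8215997 ]
lid [586.4   5.2 135.6 121.3 -85.2]
xyz [0.0017, -0.0018, -0.0] rot [0.001, 0.0003, -0.0083]
```

View pics/w3.png

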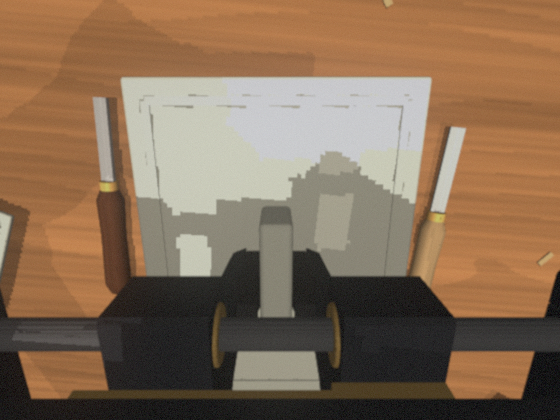

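The lid is held level. Its front edge is at row 78, and it measures 135.6 mm wide at yaw 4.8°, with its centre at the tool centre. I'll correct by 2 mm and lower it onto the studs.

>>> carry_out --plan '[{"xyz":[0.002,-0.002,0.01],"rot":[0,0,-0.008],"grip":255},{"xyz":[0.002,-0.002,0.025],"rot":[0,0,-0.008],"grip":255},{"xyz":[0.002,-0.002,0.04],"rot":[0,0,-0.008],"grip":255},{"xyz":[0.002,-0.002,0.05],"rot":[0,0,-0.008],"grip":255},{"xyz":[0.002,-0.002,0.058],"rot":[0,0,-0.008],"grip":255},{"xyz":[0.002,-0.002,0.064],"rot":[0,0,-0.008],"grip":255},{"xyz":[0.002,-0.002,0.068],"rot":[0,0,-0.008],"grip":255},{"xyz":[0.002,-0.002,0.07],"rot":[0,0,-0.008],"grip":255}]'

```text
clock: 7.33
tool_pos: [0.5614, 0.0082, 0.0864]
eef_rot: [0.999, 0.048, -0.0, -0.0]
contact_force: [0.9, 0.6, -1.4]
opening: 0.157
finger_force: 25.0
```

>>> carry_out --plan '[{"xyz":[0,0,0.002],"rot":[0,0,0],"grip":255},{"xyz":[0,0,0.004],"rot":[0,0,0],"grip":255},{"xyz":[0,0,0.005],"rot":[0,0,0],"grip":255},{"xyz":[0,0,0.006],"rot":[0,0,0],"grip":255},{"xyz":[0,0,0.006],"rot":[0,0,0],"grip":255},{"xyz":[0,0,0.006],"rot":[0,0,0],"grip":255}]'

```text
clock: 7.83
tool_pos: [0.5615, 0.0084, 0.081]
eef_rot: [0.999, 0.048, 0.0, -0.0]
contact_force: [-0.5, 0.2, -1.5]
opening: 0.154
finger_force: 25.0
```

>>> carry_out --plan '[{"xyz":[0,0.002,0],"rot":[0,0,0],"grip":255},{"xyz":[0,0.002,0.001],"rot":[0,0,0],"grip":255},{"xyz":[0,0.002,0.002],"rot":[0,0,0],"grip":255},{"xyz":[0,0.002,0.002],"rot":[0,0,0],"grip":255},{"xyz":[0,0.002,0.002],"rot":[0,0,0],"grip":255}]'

```text
clock: 8.25
tool_pos: [0.5616, 0.0063, 0.0788]
eef_rot: [0.999, 0.048, -0.0, -0.0]
contact_force: [0.0, -0.6, -1.4]
opening: 0.157
finger_force: 25.0
```

>>> carry_out --plan '[{"xyz":[0,0,0.0005],"rot":[0,0,0],"grip":255},{"xyz":[0,0,0.0005],"rot":[0,0,0],"grip":255},{"xyz":[0,0,0.0005],"rot":[0,0,0],"grip":255}]'

```text
clock: 8.5
tool_pos: [0.5617, 0.0063, 0.0788]
eef_rot: [0.999, 0.048, 0.0, -0.0]
contact_force: [-1.6, -0.3, 5.0]
opening: 0.155
finger_force: 25.0
```

Contact at the expected height, about 5 N. Releasing and backing off.

>>> carry_out --plan '[{"xyz":[0,0,0],"rot":[0,0,0],"grip":130},{"xyz":[0,0,0],"rot":[0,0,0],"grip":130},{"xyz":[0,0,0],"rot":[0,0,0],"grip":130},{"xyz":[0,0,0],"rot":[0,0,0],"grip":130},{"xyz":[0,0,0],"rot":[0,0,0],"grip":130},{"xyz":[0,0,0],"rot":[0,0,0],"grip":130}]'

```text
clock: 9.0
tool_pos: [0.5616, 0.0064, 0.0783]
eef_rot: [0.999, 0.048, -0.0, -0.0]
contact_force: [-0.3, -0.8, -0.8]
opening: 0.492
finger_force: 0.0
```

>>> carry_out --plan '[{"xyz":[0,0,-0.01],"rot":[0,0,0],"grip":130},{"xyz":[0,0,-0.03],"rot":[0,0,0],"grip":130},{"xyz":[0,0,-0.06],"rot":[0,0,0],"grip":130},{"xyz":[-0.06,0,-0.09],"rot":[0,0,0],"grip":200},{"xyz":[-0.1,0,-0.1],"rot":[0,0,0],"grip":255},{"xyz":[-0.1,0,-0.1],"rot":[0,0,0],"grip":255},{"xyz":[-0.1,0,-0.1],"rot":[0,0,0],"grip":255},{"xyz":[-0.1,0,-0.1],"rot":[0,0,0],"grip":255}]'

```text
clock: 9.67
tool_pos: [0.4617, -0.0033, 0.1796]
eef_rot: [0.999, 0.048, 0.001, -0.0]
contact_force: [1.3, -1.1, 1.3]
opening: 0.136
finger_force: 0.0
```

```bash
python3 - <<'E'
from h import *
s=r.get_state();print(s["clock"],s["tool_pos"],s["eef_rot"],s["opening"])
im=r.snapshot("wrist")[:,:,::-1];sc=r.snapshot("scene")[:,:,::-1];cv2.imwrite("pics/w4.png",im);cv2.imwrite("pics/s4.png",sc)
both=np.hstack([cv2.resize(im,(420,315)),cv2.resize(sc[180:315,260:420],(373,315),interpolation=cv2.INTER_CUBIC)])
cv2.imwrite("pics/b4.png",both)
c=cam("wrist",s);hsv=cv2.cvtColor(im,cv2.COLOR_BGR2HSV)
m=(hsv[...,1]<70)&(hsv[...,2]>110);m=cv2.morphologyEx(m.astype(np.uint8),cv2.MORPH_OPEN,np.ones((5,5)))
print("wrist lid",rect(c,m,.073))
c=cam("scene");hsv=cv2.cvtColor(sc,cv2.COLOR_BGR2HSV)
m=(hsv[...,1]<90)&(hsv[...,2]>110);w=np.zeros_like(m);w[200:300,285:385]=m[200:300,285:385]
print("scene lid",rect(c,w,.073))
E
```

```text
9.6667 [ 0.46169258 -0.00327418  0.17960501] [ 9.98870453e-01  4.75101220e-02  7.06759598e-04 -3.27985624e-04] 0.13625473812448674
wrist lid [540.1   3.8 135.8 131.9 -84.5]
scene lid [564.9   5.6 179.9 137.7   5.9]
```

View pics/b4.png

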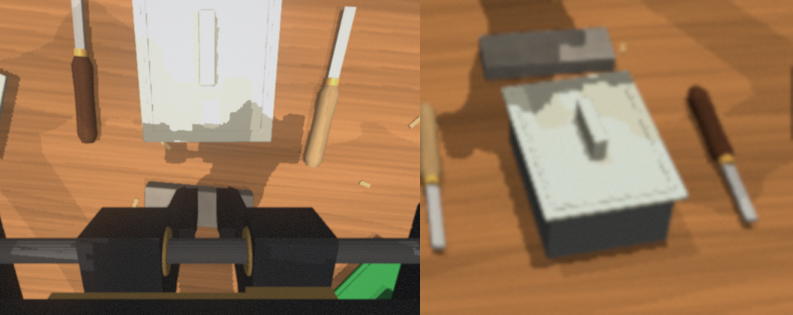

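The lid lies on the tub, released: wrist crop shows its near edge at about (207,138), and the scene crop shows it seated over the tub. Measured centre is (0.562,0.006) at yaw 5.5°, against the tub's (0.561,0.006) at 5.3°. Next I press the first corner (-x,-y) with the fingers shut.

>>> carry_out --plan '[{"xyz":[0.02,0.03,0.02],"rot":[0,0,0],"grip":255},{"xyz":[0.035,0.044,0.05],"rot":[0,0,0],"grip":255},{"xyz":[0.035,0.044,0.08],"rot":[0,0,0],"grip":255},{"xyz":[0.035,0.044,0.093],"rot":[0,0,0],"grip":255},{"xyz":[0.035,0.044,0.098],"rot":[0,0,0],"grip":255},{"xyz":[0.035,0.044,0.101],"rot":[0,0,0],"grip":255},{"xyz":[0.035,0.044,0.103],"rot":[0,0,0],"grip":255},{"xyz":[0.035,0.044,0.105],"rot":[0,0,0],"grip":255}]'

```text
clock: 10.43
tool_pos: [0.502, -0.0436, 0.0739]
eef_rot: [0.999, 0.048, 0.001, 0.0]
contact_force: [0.7, 0.1, -0.0]
opening: 0.005
finger_force: 0.0
```

>>> carry_out --plan '[{"xyz":[0,0,0.001],"rot":[0,0,0],"grip":255},{"xyz":[0,0,0.002],"rot":[0,0,0],"grip":255},{"xyz":[0,0,0.003],"rot":[0,0,0],"grip":255},{"xyz":[0,0,0.004],"rot":[0,0,0],"grip":255},{"xyz":[0,0,0.005],"rot":[0,0,0],"grip":255},{"xyz":[0,0,0.005],"rot":[0,0,0],"grip":255}]'

```text
clock: 10.93
tool_pos: [0.5019, -0.0438, 0.0699]
eef_rot: [0.999, 0.048, 0.001, 0.0]
contact_force: [-1.7, -0.9, 7.2]
opening: 0.008
finger_force: 3.7
```

>>> carry_out --plan '[{"xyz":[0,0,0.001],"rot":[0,0,0],"grip":255},{"xyz":[0,0,0.002],"rot":[0,0,0],"grip":255},{"xyz":[0,0,0.003],"rot":[0,0,0],"grip":255},{"xyz":[0,0,0.004],"rot":[0,0,0],"grip":255},{"xyz":[0,0,0.005],"rot":[0,0,0],"grip":255},{"xyz":[0,0,0.006],"rot":[0,0,0],"grip":255},{"xyz":[0,0,0.007],"rot":[0,0,0],"grip":255},{"xyz":[0,0,0.007],"rot":[0,0,0],"grip":255}]'

```text
clock: 11.6
tool_pos: [0.5019, -0.0437, 0.0662]
eef_rot: [0.999, 0.047, 0.002, -0.001]
contact_force: [-5.9, 1.3, 42.8]
opening: 0.001
finger_force: 21.7
```

>>> carry_out --plan '[{"xyz":[0,0,-0.01],"rot":[0,0,0],"grip":255},{"xyz":[0,-0.01,-0.025],"rot":[0,0,0],"grip":255},{"xyz":[0,-0.045,-0.025],"rot":[0,0,0],"grip":255},{"xyz":[0,-0.08,-0.025],"rot":[0,0,0],"grip":255},{"xyz":[0,-0.088,-0.022],"rot":[0,0,0],"grip":255},{"xyz":[0,-0.088,-0.018],"rot":[0,0,0],"grip":255},{"xyz":[0,-0.088,-0.014],"rot":[0,0,0],"grip":255},{"xyz":[0,-0.088,-0.011],"rot":[0,0,0],"grip":255}]'

```text
clock: 12.27
tool_pos: [0.493, 0.0421, 0.0723]
eef_rot: [0.999, 0.047, 0.0, 0.001]
contact_force: [-0.8, 0.2, 0.7]
opening: 0.006
finger_force: 0.0
```

>>> carry_out --plan '[{"xyz":[0,0,0.0015],"rot":[0,0,0],"grip":255},{"xyz":[0,0,0.003],"rot":[0,0,0],"grip":255},{"xyz":[0,0,0.0045],"rot":[0,0,0],"grip":255},{"xyz":[0,0,0.006],"rot":[0,0,0],"grip":255},{"xyz":[0,0,0.007],"rot":[0,0,0],"grip":255},{"xyz":[0,0,0.008],"rot":[0,0,0],"grip":255},{"xyz":[0,0,0.009],"rot":[0,0,0],"grip":255},{"xyz":[0,0,0.009],"rot":[0,0,0],"grip":255}]'

```text
clock: 12.93
tool_pos: [0.4928, 0.0421, 0.0662]
eef_rot: [0.999, 0.046, 0.001, -0.0]
contact_force: [-5.0, -1.7, 31.8]
opening: 0.006
finger_force: 16.2
```

>>> carry_out --plan '[{"xyz":[0,0,-0.012],"rot":[0,0,0],"grip":255},{"xyz":[0.01,0,-0.028],"rot":[0,0,0],"grip":255},{"xyz":[0.045,0,-0.028],"rot":[0,0,0],"grip":255},{"xyz":[0.085,0,-0.028],"rot":[0,0,0],"grip":255},{"xyz":[0.118,0,-0.028],"rot":[0,0,0],"grip":255},{"xyz":[0.128,-0.001,-0.022],"rot":[0,0,0],"grip":255},{"xyz":[0.128,-0.001,-0.016],"rot":[0,0,0],"grip":255},{"xyz":[0.128,-0.001,-0.012],"rot":[0,0,0],"grip":255}]'

```text
clock: 13.6
tool_pos: [0.6189, 0.0564, 0.0742]
eef_rot: [0.999, 0.047, -0.001, 0.0]
contact_force: [-0.8, -0.9, 0.3]
opening: 0.002
finger_force: 0.0
```

>>> carry_out --plan '[{"xyz":[0,0,0.0015],"rot":[0,0,0],"grip":255},{"xyz":[0,0,0.003],"rot":[0,0,0],"grip":255},{"xyz":[0,0,0.0045],"rot":[0,0,0],"grip":255},{"xyz":[0,0,0.006],"rot":[0,0,0],"grip":255},{"xyz":[0,0,0.0075],"rot":[0,0,0],"grip":255},{"xyz":[0,0,0.009],"rot":[0,0,0],"grip":255},{"xyz":[0,0,0.0105],"rot":[0,0,0],"grip":255},{"xyz":[0,0,0.0115],"rot":[0,0,0],"grip":255}]'

```text
clock: 14.27
tool_pos: [0.6189, 0.0567, 0.0666]
eef_rot: [0.999, 0.047, -0.0, -0.001]
contact_force: [-6.3, 2.1, 26.8]
opening: 0.005
finger_force: 13.6
```

>>> carry_out --plan '[{"xyz":[0,0,-0.012],"rot":[0,0,0],"grip":255},{"xyz":[0,0.01,-0.025],"rot":[0,0,0],"grip":255},{"xyz":[0,0.045,-0.025],"rot":[0,0,0],"grip":255},{"xyz":[0.001,0.08,-0.025],"rot":[0,0,0],"grip":255},{"xyz":[0.001,0.089,-0.022],"rot":[0,0,0],"grip":255},{"xyz":[0.001,0.089,-0.018],"rot":[0,0,0],"grip":255},{"xyz":[0.001,0.089,-0.014],"rot":[0,0,0],"grip":255},{"xyz":[0.001,0.089,-0.011],"rot":[0,0,0],"grip":255}]'

```text
clock: 14.93
tool_pos: [0.6287, -0.0293, 0.0741]
eef_rot: [0.999, 0.049, -0.001, -0.001]
contact_force: [-0.5, 0.3, 0.1]
opening: 0.005
finger_force: 0.0
```

>>> carry_out --plan '[{"xyz":[0,0,0.0015],"rot":[0,0,0],"grip":255},{"xyz":[0,0,0.003],"rot":[0,0,0],"grip":255},{"xyz":[0,0,0.0045],"rot":[0,0,0],"grip":255},{"xyz":[0,0,0.006],"rot":[0,0,0],"grip":255},{"xyz":[0,0,0.0075],"rot":[0,0,0],"grip":255},{"xyz":[0,0,0.009],"rot":[0,0,0],"grip":255},{"xyz":[0,0,0.0105],"rot":[0,0,0],"grip":255},{"xyz":[0,0,0.0115],"rot":[0,0,0],"grip":255}]'

```text
clock: 15.6
tool_pos: [0.629, -0.029, 0.0655]
eef_rot: [0.999, 0.049, -0.0, -0.002]
contact_force: [-7.6, 2.6, 27.8]
opening: 0.003
finger_force: 13.4
```

All four are down. There is time to spare, so I'll go round once more on the now-flat lid to confirm each corner is home.

>>> carry_out --plan '[{"xyz":[0,0,-0.012],"rot":[0,0,0],"grip":255},{"xyz":[-0.01,0,-0.022],"rot":[0,0,0],"grip":255},{"xyz":[-0.05,0.001,-0.022],"rot":[0,0,0],"grip":255},{"xyz":[-0.09,0.001,-0.022],"rot":[0,0,0],"grip":255},{"xyz":[-0.12,0.001,-0.022],"rot":[0,0,0],"grip":255},{"xyz":[-0.128,0.001,-0.015],"rot":[0,0,0],"grip":255},{"xyz":[-0.128,0.001,-0.009],"rot":[0,0,0],"grip":255},{"xyz":[-0.128,0.001,-0.005],"rot":[0,0,0],"grip":255}]'

```text
clock: 16.27
tool_pos: [0.503, -0.0439, 0.0681]
eef_rot: [0.999, 0.048, 0.0, -0.0]
contact_force: [-0.5, -0.1, -0.5]
opening: 0.004
finger_force: 0.0
```

>>> carry_out --plan '[{"xyz":[0,0,0.0015],"rot":[0,0,0],"grip":255},{"xyz":[0,0,0.003],"rot":[0,0,0],"grip":255},{"xyz":[0,0,0.004],"rot":[0,0,0],"grip":255},{"xyz":[0,0,0.005],"rot":[0,0,0],"grip":255},{"xyz":[0,0,0.005],"rot":[0,0,0],"grip":255}]'

```text
clock: 16.68
tool_pos: [0.504, -0.044, 0.0654]
eef_rot: [0.999, 0.048, 0.002, -0.001]
contact_force: [-3.4, 1.6, 25.0]
opening: 0.005
finger_force: 12.3
```

>>> carry_out --plan '[{"xyz":[0,0,-0.01],"rot":[0,0,0],"grip":255},{"xyz":[0,-0.01,-0.02],"rot":[0,0,0],"grip":255},{"xyz":[0,-0.045,-0.02],"rot":[0,0,0],"grip":255},{"xyz":[0,-0.08,-0.02],"rot":[0,0,0],"grip":255},{"xyz":[0,-0.089,-0.016],"rot":[0,0,0],"grip":255},{"xyz":[0,-0.089,-0.01],"rot":[0,0,0],"grip":255},{"xyz":[0,-0.089,-0.006],"rot":[0,0,0],"grip":255},{"xyz":[0,-0.089,-0.004],"rot":[0,0,0],"grip":255}]'

```text
clock: 17.35
tool_pos: [0.4942, 0.0422, 0.0667]
eef_rot: [0.999, 0.047, 0.0, 0.001]
contact_force: [-0.3, 0.3, 0.2]
opening: 0.007
finger_force: 0.0
```

>>> carry_out --plan '[{"xyz":[0,0,0.0015],"rot":[0,0,0],"grip":255},{"xyz":[0,0,0.003],"rot":[0,0,0],"grip":255},{"xyz":[0,0,0.004],"rot":[0,0,0],"grip":255},{"xyz":[0,0,0.004],"rot":[0,0,0],"grip":255}]'

```text
clock: 17.68
tool_pos: [0.494, 0.042, 0.0654]
eef_rot: [0.999, 0.046, 0.001, -0.0]
contact_force: [-4.4, 1.7, 23.5]
opening: 0.006
finger_force: 11.7
```

>>> carry_out --plan '[{"xyz":[0,0,-0.01],"rot":[0,0,0],"grip":255},{"xyz":[0.01,0,-0.022],"rot":[0,0,0],"grip":255},{"xyz":[0.05,0,-0.022],"rot":[0,0,0],"grip":255},{"xyz":[0.09,0,-0.022],"rot":[0,0,0],"grip":255},{"xyz":[0.12,0,-0.022],"rot":[0,0,0],"grip":255},{"xyz":[0.128,0,-0.015],"rot":[0,0,0],"grip":255},{"xyz":[0.128,0,-0.009],"rot":[0,0,0],"grip":255},{"xyz":[0.128,0,-0.005],"rot":[0,0,0],"grip":255}]'

```text
clock: 18.35
tool_pos: [0.6194, 0.0549, 0.067]
eef_rot: [0.999, 0.047, -0.002, 0.0]
contact_force: [-1.1, -0.6, 0.1]
opening: 0.001
finger_force: 0.0
```

>>> carry_out --plan '[{"xyz":[0,0,0.0015],"rot":[0,0,0],"grip":255},{"xyz":[0,0,0.003],"rot":[0,0,0],"grip":255},{"xyz":[0,0,0.004],"rot":[0,0,0],"grip":255},{"xyz":[0,0,0.005],"rot":[0,0,0],"grip":255},{"xyz":[0,0,0.005],"rot":[0,0,0],"grip":255}]'

```text
clock: 18.77
tool_pos: [0.619, 0.0549, 0.0655]
eef_rot: [0.999, 0.047, -0.001, -0.0]
contact_force: [-5.9, -0.2, 17.2]
opening: -0.001
finger_force: 8.1
```

All four corners read 65.4–65.5 mm under load, so the lid is flush. Retracting and taking a last look.

>>> carry_out --plan '[{"xyz":[0,0,-0.01],"rot":[0,0,0],"grip":255},{"xyz":[0,0,-0.04],"rot":[0,0,0],"grip":255},{"xyz":[0,0,-0.08],"rot":[0,0,0],"grip":255},{"xyz":[-0.04,-0.01,-0.11],"rot":[0,0,0],"grip":255},{"xyz":[-0.08,-0.03,-0.13],"rot":[0,0,0],"grip":255},{"xyz":[-0.12,-0.05,-0.14],"rot":[0,0,0],"grip":255},{"xyz":[-0.14,-0.06,-0.14],"rot":[0,0,0],"grip":255},{"xyz":[-0.14,-0.06,-0.14],"rot":[0,0,0],"grip":255}]'

```text
clock: 19.43
tool_pos: [0.4653, 0.105, 0.2035]
eef_rot: [0.999, 0.049, -0.006, -0.002]
contact_force: [-0.3, 1.3, -0.5]
opening: 0.007
finger_force: 0.0
```

```bash
python3 - <<'E'
from h import *
s=r.get_state();print(s["clock"],s["tool_pos"],s["contact_force"])
sc=r.snapshot("scene")[:,:,::-1]
cv2.imwrite("pics/s5.png",cv2.resize(sc[180:315,260:420],None,fx=4,fy=4,interpolation=cv2.INTER_CUBIC))
c=cam("scene");hsv=cv2.cvtColor(sc,cv2.COLOR_BGR2HSV)
m=(hsv[...,1]<90)&(hsv[...,2]>110);w=np.zeros_like(m);w[200:300,285:385]=m[200:300,285:385]
print("scene lid",rect(c,w,.065))
E
```

```text
19.4333 [0.46533586 0.10497132 0.20351661] [-0.33084667  1.25494363 -0.46045329]
scene lid [564.6   5.8 179.5 139.1   5.5]
```

View pics/s5.png

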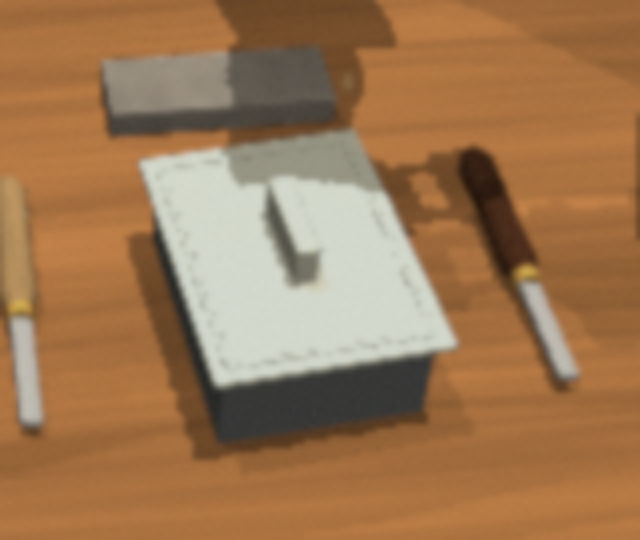

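The lid sits level and flush on the tub: its near edge runs from (215,385) to (455,345), directly on the wall. The arm is clear, so I'm handing in.

```bash
python3 -c "
from plant import r
print(r.finish_job())"
```

```text
the job is handed in; nothing more can be done
None
```

The large white lid is shut on the tub: I laid it loose on the studs, let go, then pressed it home corner by corner, ending flush at about 65 mm at all four corners, and handed in at about 19.5 s of the 51 s (pressing peaked at 43 N at the wrist, through the fingertips).

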